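Close and lock the gift-box lid press

ROBOT

A 7-joint arm with a two-finger parallel gripper is mounted at the origin on the work surface. World frame = base frame: x ahead of the robot, y to its left, z up, the work surface at z = 0. Lengths are in m, angles in rad, forces in N, time in s.
With the tool pointing down it reaches from about 0.425 to 0.975 m from the base axis. Payload 16.7 kg.
Tool frame: the origin (TCP) lies between the finger pads; the fingertips stand 19 mm ahead of it and the grasp point (between the pads) is the TCP; y points along the fingers, z is the direction in which the jaws open and shut, and the axes are right-handed (so a half turn about y gives the same grasp; the last joint's range is limited). The gripper opens to 85 mm and grips with 20 to 120 N. Pads are 22 mm wide; open, the fingers measure 114 mm over their backs; the gripper's body (76 mm by 85 mm) begins 54 mm behind the grasp point. The pads swing forward as they close: fully open they stand 13 mm farther back than shut.
Start: joints at [0.971, 0.426, 0.074, 1.606, -0.034, 1.111, -0.067], TCP at [0.294, -0.608, 0.25] pointing down, gripper open.
Joint ranges: [-2.85, 2.85], [-0.5, 2.14], [-1.23, 1.37], [0.21, 2.46], [-1.02, 4.16], [0.16, 2.05], [-2.73, 2.73]. Speed limits (rad/s): [1.89, 1.89, 2.39, 2.39, 3.01, 3.01, 3.01].

INTERFACE

Orientations are given as a 3x3 rotation matrix whose columns are the frame's x, y, z axes.
In Python, from bench import env, optics gives the robot as it stands. The module is installed in compiled form; this text tells all that it offers.
- The arm moves only by the tool jog_arm, never from a script. Its argument "motion" is a list of rows, each an object of numbers: "claw": the opening, from 0 (shut) to 1 (fully open); "tx", "ty", "tz": the shift along the world's x, y, z in m; "yaw": the turn about the world's z in rad. A call has 1 to 12 rows; each row shifts and turns the commanded pose from where the row before left it; what a row does not reach is not made up. A row lasts 1/12 s, in which the tool goes at most 41.7 mm and 7.16 degrees, less where a joint would pass 70% of its speed; a pose out of reach is approached as far as the arm can. A call is refused whole if a number of a shift passes 0.0417 or a number of a turn 0.125, either way. A call with a gripper value outside its range is refused whole. The fingers move at their own pace and stop on an object; the grip force is fixed at half the most. Time passes only in rows, so rows that do not move let the fingers close. It gives the time, the measured TCP pose, the force and the opening at its end, in the units of the state.
- env.get_state(): the state, without advancing time (a new reading comes with each control period).
- optics.camera(name): name is "scene" or "top" or "wrist"; returns a dict with "color" (420x560x3 uint8, red, green, blue), "vertical_fov" (degrees; the focal length in pixels is half the picture's height over the tangent of half this angle, whatever the lens; pixels are square), "cx", "cy" (the principal point, pixels), "extrinsics" (4x4, takes a point from camera to world coordinates); the wrist camera has in their place "hand_eye" (4x4, takes a point from camera to tool coordinates, whose origin is the TCP and whose axes are the tool frame's). Camera axes: x right, y up, looking along -z (the intrinsics and any distortion apply to the point x, -y, -z); pixel columns grow to the right and rows downward; lengths in m; the calibration is good to about 2 mm. A picture is of the moment at which its call begins: read the wrist's pose just before it. There is no depth.
- env.job_done(): hands the job in, once; it reports no verdict.
The state is a dict: "time": time; "joints": joint angles; "joint_vel": joint speeds; "joint_torque": joint torques, N m; "ee_pos": TCP position; "eef_rot": TCP orientation; "contact_force": force on the tool from outside, world axes, zero at the start; "torque": the same for the moment, N m; "opening": opening from 0.0 (shut) to 1.0 (fully open).
Only numpy, scipy, OpenCV 4.12 (cv2) and the standard library are available. Lean on these libraries where they do the work, as an engineer would, in place of code of your own. Each camera call takes 0.05 s, during which the arm holds its last target.

TASK

Press the lid onto the gift box: with one fingertip, gently push the spokes of the lid press's wheel round, clockwise seen from above, until the wheel stops and the plate is fully down on the box. Only then push the locking lever beside the wheel all the way round, anticlockwise, to its stop. Only push, never grip or pinch anything, and leave the glasses and other things on the bench where they stand.

Things in the scene. Friction and masses are not known exactly. Their poses are not given: they have to be found in the camera images.
- press: Grey bench press, fixed. Origin: underside centre of its 250 (x) x 300 (y) x 20 mm base, on the bench, straight below the wheel's axis. A navy gift box (161 mm square, top at 95 mm) sits in it under a steel plate. Two columns carry a grey bridge 50 mm wide (x), from y -135 to +190 mm, top at 171 mm. Its +y is the locking lever's side; its yaw differs from run to run.
- wheel (a joint): Wheel angle about the vertical axis above the press's origin, rad, growing CLOCKWISE seen from above: 0 = spokes along the press's x and y, plate 25 mm up; 2.6 = hard stop, plate down on the box. Starts at 0.2 to 1.1. Stays where left; turning takes about 0.15 N m (2 N near a spoke's end). Fully home: above 2.52.
- wheel_hub (a point): On the wheel's axis at mid-height of the spokes, 200 mm above the bench; turns with the wheel. Four level spokes along its +-x and +-y, 13 mm round steel bars from the hub (radius 24, top 208 mm) to 22 mm black balls centred 101 mm from the axis. Spindle end in the hub at most 241 mm high. Below: collar, radius 38 (one lug to 51), top 184 mm, then the bridge.
- lock (a joint): Lever angle about its vertical pivot, rad, growing ANTICLOCKWISE seen from above: 0 = handle along the press's +x; 1.57 = handle along the press's +y, hard stop, nose at the wheel's collar (locked). Starts at 0 to 0.25, stays where left, needs about 0.12 N m (1.5 N at the peg). Locked: above 1.45.
- lock_pivot (a point): Fixed point on the lever's pivot axis, 160 mm from the wheel's axis along the press's +y, on top of the pivot boss, 186 mm above the bench. Its axes are the press's.
- lock_peg (a point): Centre of the top of the lever's upright black peg, 20 mm across, 80 mm from the pivot, top at 212 mm, standing 28 mm out of the 16 mm wide flat steel arm (arm top 184 mm). Moves with the lever; its x axis runs along the handle, away from the pivot. Opposite the handle a flat nose 12 mm wide reaches 112 mm from the pivot at the arm's height.
- tumbler: Clear drinking glass, 76 mm across, 95 mm high, standing open beside the press; origin at its underside centre. Leave it.
- wrapped_a: Glass wrapped in cream paper, upright, 80 mm across, 112 mm high; origin at its underside centre. Leave it.
- wrapped_b: Another like it: upright, cream paper, 80 mm across, 112 mm high; origin at its underside centre. Leave it.
- tape: Roll of clear tape lying flat, 100 mm across, 25 mm high; origin at its underside centre. Leave it.
- glue: White glue bottle, 44 mm across, 120 mm high; origin at its underside centre. Leave it.
- small_box: Flat navy box 85 x 120 x 30 mm; origin at its underside centre. Leave it.

How it is judged:
On the way, in this order (a step that is already met when the one before it is completed fails the run):
1. the wheel is turned fully home, plate down on the box (value of joint wheel above 2.52 rad), for 0.2 s.
2. the locking lever is pushed round to its stop (value of joint wheel above 2.52 rad and value of joint lock above 1.45 rad), for 0.2 s.
At the end, for the whole second after the job is handed in: Wheel angle above 2.52 rad (stop at 2.6) and lever angle above 1.45 rad (stop at 1.57), both at rest, and every loose thing within 20 mm of where it stood (all of step 2 and velocity of joint wheel between -0.05 and 0.05 rad/s and velocity of joint lock between -0.05 and 0.05 rad/s and distance of each of tumbler, wrapped_a, wrapped_b, tape, glue, small_box from where it was at the start of the episode below 0.02 m); the robot touches nothing.
It fails at once if the locking lever is pushed past 0.45 rad before the wheel is home (value of joint lock above 0.45 rad and not (value of joint wheel above 2.52 rad)).
It fails at once if the press, its wheel or its lever is pushed with more than 40 N (contact force between any of the fingers, the arm and press above 40 N).
It fails at once if a spoke or the peg is pinched between the fingers ((x of the grasp point in the frame of wheel_hub between -0.008 and 0.008 m and y of the grasp point in the frame of wheel_hub between -0.115 and 0.115 m and z of the grasp point in the frame of wheel_hub between -0.013 and 0.012 m) or (y of the grasp point in the frame of wheel_hub between -0.008 and 0.008 m and x of the grasp point in the frame of wheel_hub between -0.115 and 0.115 m and z of the grasp point in the frame of wheel_hub between -0.013 and 0.012 m) or distance between the grasp point and lock_peg below 0.012 m).
It fails at once if a loose thing is moved more than 20 mm or lifted (distance of any of tumbler, wrapped_a, wrapped_b, tape, glue, small_box from where it was at the start of the episode above 0.02 m).
It also fails if it takes over 61 s, if anything falls off the work surface, if the arm or the gripper's body presses on something with over 40 N, if the wrist force passes 120 N, or if a joint passes its speed limit or range.

## Working session

There is one attempt and no reset: what is moved stays moved. The work goes in short steps, Python scripts to look and compute and a tool call to move; the robot and the scene stay as the last step left them, time stands still between calls to the robot, and variables do not carry over. Pictures are saved under pics/ and viewed, and the job is handed in when it is done.

Besides the shell and the picture viewer there is one more tool, called after "Emit:" by a JSON object that holds its "method" and its "body", one argument or row to a line. jog_arm: Moves the arm, as the interface text tells. Its arguments: {"type":"object","properties":{"motion":{"type":"array","items":{"type":"object","properties":{"claw":{"type":"number"},"tx":{"type":"number"},"ty":{"type":"number"},"tz":{"type":"number"},"yaw":{"type":"number"}}}}},"required":["motion"]}

```bash
mkdir -p pics
python3 - <<'E'
from bench import env, optics
import cv2,numpy as np
s=env.get_state()
for k in s: print(k,np.round(s[k],3).tolist())
for n in ["scene","top","wrist"]:
    c=optics.camera(n); cv2.imwrite(f"pics/{n}0.png",c["color"][:,:,::-1])
    print(n,c["vertical_fov"],c["cx"],c["cy"],[k for k in c]); print(np.round(c.get("extrinsics",c.get("hand_eye")),4).tolist())
    for k in c:
        if k not in("color","extrinsics","hand_eye"):print(k,c[k])
E
```

```text
time 0.0
joints [0.971, 0.427, 0.074, 1.607, -0.034, 1.111, -0.067]
joint_vel [-0.002, 0.001, 0.001, -0.001, 0.001, -0.0, -0.002]
joint_torque [-0.0, -94.982, 3.761, -46.353, 0.019, 0.01, 0.0]
ee_pos [0.294, -0.607, 0.25]
eef_rot [[-0.9, -0.001, 0.436], [-0.436, 0.001, -0.9], [0.0, -1.0, -0.001]]
contact_force [-0.232, 1.136, -0.009]
torque [-0.012, 0.017, 0.021]
opening 1.003
scene 51.069975439581334 279.05601225737945 206.98782629735027 ['color', 'vertical_fov', 'cx', 'cy', 'extrinsics']
[[-0.1734, -0.5899, 0.7886, 1.2383], [0.9848, -0.1105, 0.1338, 0.1345], [0.0082, 0.7999, 0.6001, 0.6571], [0.0, 0.0, 0.0, 1.0]]
vertical_fov 51.069975439581334
cx 279.05601225737945
cy 206.98782629735027
top 44.854556371692 283.8945332114308 207.95179524113263 ['color', 'vertical_fov', 'cx', 'cy', 'extrinsics']
[[0.0049, 0.9878, -0.1557, 0.3687], [-1.0, 0.0047, -0.0013, 0.0273], [-0.0006, 0.1557, 0.9878, 1.3804], [0.0, 0.0, 0.0, 1.0]]
vertical_fov 44.854556371692
cx 283.8945332114308
cy 207.95179524113263
wrist 63.061667888039885 276.45332730183594 208.13385559190462 ['color', 'vertical_fov', 'cx', 'cy', 'hand_eye']
[[0.0005, -0.9604, -0.2786, -0.0705], [-0.0004, 0.2786, -0.9604, -0.1252], [1.0, 0.0006, -0.0003, -0.0], [0.0, 0.0, 0.0, 1.0]]
vertical_fov 63.061667888039885
cx 276.45332730183594
cy 208.13385559190462
```

View pics/top0.png

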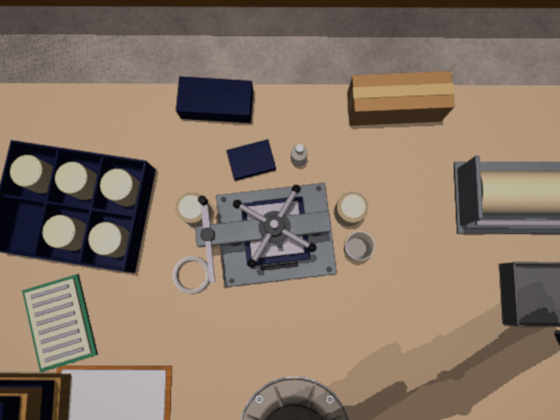

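View pics/scene0.png

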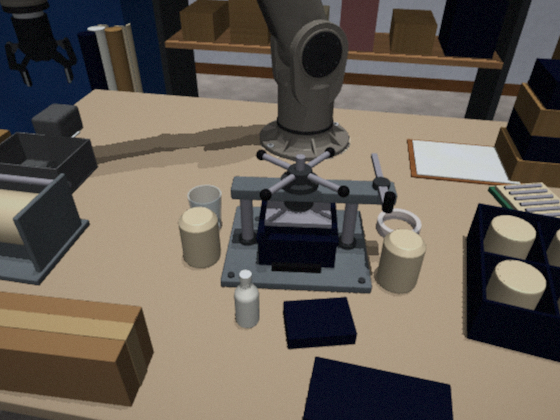

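View pics/wrist0.png

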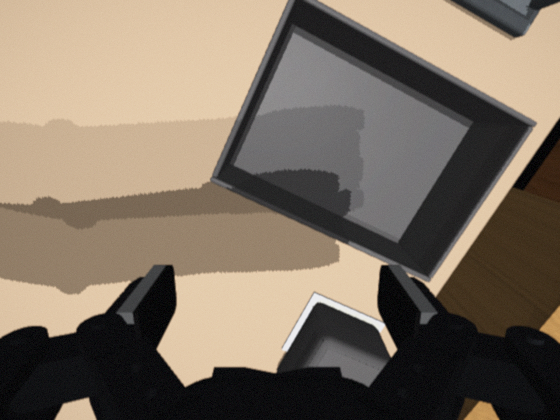

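```bash
cat > h.py <<'E'
import numpy as np,cv2
from bench import env,optics
def cast(c,uv,z,E=None):
    E=c["extrinsics"] if E is None else E
    f=210/np.tan(np.radians(c["vertical_fov"])/2)
    d=np.array([(uv[0]-c["cx"])/f,-(uv[1]-c["cy"])/f,-1]); d=E[:3,:3]@d; o=E[:3,3]
    return o+d*(z-o[2])/d[2]
def proj(c,P,E=None):
    E=c["extrinsics"] if E is None else E
    p=E[:3,:3].T@(np.asarray(P)-E[:3,3]); f=210/np.tan(np.radians(c["vertical_fov"])/2)
    return np.array([c["cx"]+f*p[0]/-p[2],c["cy"]-f*p[1]/-p[2]])
E
python3 - <<'E'
from h import *
c=optics.camera("top"); im=c["color"][:,:,::-1]
cr=im[170:300,165:385]; cv2.imwrite("pics/topc.png",cv2.resize(cr,None,fx=3.6,fy=3.6,interpolation=cv2.INTER_CUBIC))
g=im.max(2); m=((g<40)*255).astype(np.uint8)[170:300,165:385]
n,l,st,ce=cv2.connectedComponentsWithStats(m)
for i in range(1,n):
    if st[i,4]>15: print(st[i],ce[i]+[165,170],cast(c,ce[i]+[165,170],.2).round(4))
c2=optics.camera("scene"); im=c2["color"][:,:,::-1]; cv2.imwrite("pics/scc.png",cv2.resize(im[130:300,180:440],None,fx=3,fy=3,interpolation=cv2.INTER_CUBIC))
E
```

```text
[70  0 38 10 67] [252.91044776 174.28358209] [0.6353 0.1028 0.2   ]
[127  16   8   7  38] [295.97368421 188.42105263] [6.016e-01 6.000e-04 2.000e-01]
[34 26  8  9 37] [202.75675676 200.08108108] [0.5726 0.22   0.2   ]
[129  28   8   5  25] [297.88 199.44] [ 0.5752 -0.0039  0.2   ]
[69 30  7  8 41] [236.65853659 203.58536585] [0.5646 0.14   0.2   ]
[77 41  5  7 20] [243.9 214.3] [0.5393 0.1226 0.2   ]
[146  63  10   3  17] [315.70588235 234.11764706] [ 0.4934 -0.0455  0.2   ]
[138  65   5   4  16] [305.   236.25] [ 0.4883 -0.0206  0.2   ]
[67 73  9  3 18] [235.72222222 243.55555556] [0.4705 0.1404 0.2   ]
[140  73  11  11  68] [310.32352941 248.01470588] [ 0.461  -0.0329  0.2   ]
[ 83  88  21  12 109] [256.69724771 263.21100917] [0.4253 0.0911 0.2   ]
```

View pics/topc.png

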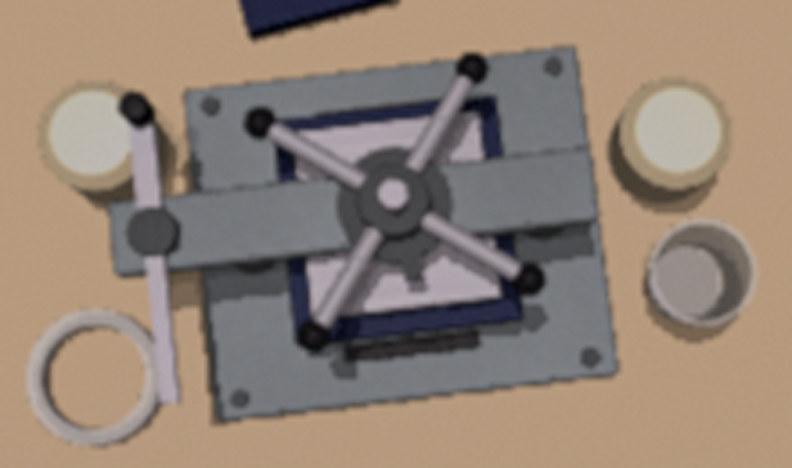

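View pics/scc.png

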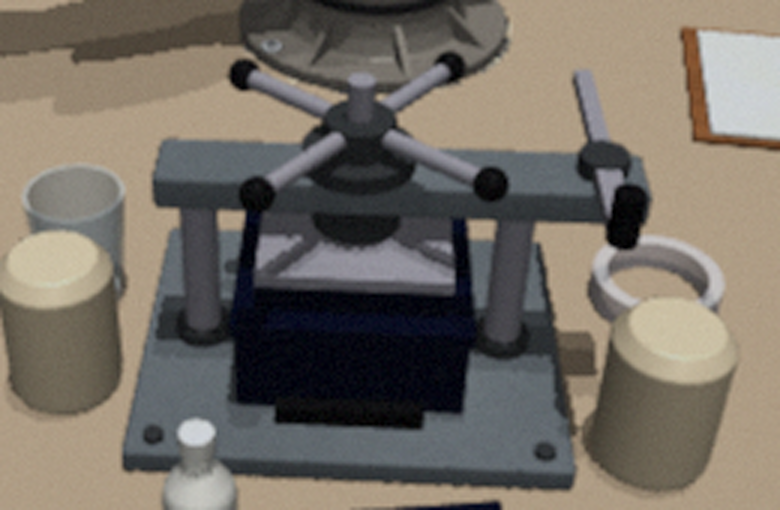

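Run:
```python
from h import *
c=optics.camera("top");c2=optics.camera("scene")
def T(u,v): return (u/3.6+165-.36,v/3.6+170-.36)
def S(u,v): return (u/3+180-.33,v/3+130-.33)
def tri(a,b):
    P=[];f=lambda c:210/np.tan(np.radians(c["vertical_fov"])/2)
    A=[];B=[]
    for c_,uv in((c,a),(c2,b)):
        E=c_["extrinsics"];d=np.array([(uv[0]-c_["cx"])/f(c_),-(uv[1]-c_["cy"])/f(c_),-1]);d=E[:3,:3]@d;d/=np.linalg.norm(d)
        M=np.eye(3)-np.outer(d,d);A.append(M);B.append(M@E[:3,3])
    return np.linalg.lstsq(np.vstack(A),np.hstack(B),rcond=None)[0]
bt=dict(A=(471,68),B=(259,122),C=(529,278),D=(314,334)); bs=dict(A=(257,192),B=(491,184),C=(244,74),D=(451,67))
R={}
for k in bt:
    R[k]=cast(c,T(*bt[k]),.2); print(k,R[k].round(4),cast(c2,S(*bs[k]),.2).round(4),tri(T(*bt[k]),S(*bs[k])).round(4))
h1=(R["A"]+R["D"])/2;h2=(R["B"]+R["C"])/2;print("hub",h1,h2)
h=(h1+h2)/2
print([ (k,np.linalg.norm(R[k]-h).round(4),np.degrees(np.arctan2(*(R[k]-h)[1::-1])).round(1)) for k in R])
pv=cast(c,T(153,231),.186);pg=cast(c,T(136,106),.212);print("pivot",pv,"peg",pg,"peg tri",tri(T(136,106),S(631,195)),pg-pv,np.linalg.norm((pg-pv)[:2]))
d=pv-h;print("dist",np.linalg.norm(d[:2]),"press y dir deg",np.degrees(np.arctan2(d[1],d[0])), "lever deg",np.degrees(np.arctan2(*(pg-pv)[1::-1])))
# base corners
for q in((186,92),(576,46),(616,374),(214,422)):print(cast(c,T(*q),.02).round(4))
for n,q,z in(("wa",(676,134),.112),("wb",(95,138),.112),("tum",(703,272),.095),("tape",(96,377),.025)):print(n,cast(c,T(*q),z).round(4))
print("glue",cast(c,(299,150),.12))
```

```text
A [0.6014 0.0018 0.2   ] [0.6028 0.0013 0.2   ] [0.6016 0.0014 0.1992]
B [0.5648 0.1402 0.2   ] [0.5682 0.1395 0.2   ] [0.5651 0.1399 0.198 ]
C [ 0.4637 -0.0358  0.2   ] [ 0.4665 -0.0353  0.2   ] [ 0.4638 -0.0359  0.1984]
D [0.4271 0.1022 0.2   ] [0.4301 0.1038 0.2   ] [0.4271 0.103  0.1982]
hub [0.51421533 0.05200351 0.2       ] [0.5142229  0.05219773 0.2       ]
[('A', np.float64(0.1006), np.float64(-30.0)), ('B', np.float64(0.1016), np.float64(60.2)), ('C', np.float64(0.1014), np.float64(-119.9)), ('D', np.float64(0.1005), np.float64(150.1))]
pivot [0.49440245 0.20956718 0.186     ] peg [0.57289735 0.21891638 0.212     ] peg tri [0.57392137 0.22088033 0.20641838] [0.07849489 0.0093492  0.026     ] 0.07904970520916846
dist 0.15870858869473442 press y dir deg 97.17278328045808 lever deg 6.792266803719887
[0.6174 0.213  0.02  ]
[ 0.6542 -0.0817  0.02  ]
[ 0.4077 -0.1093  0.02  ]
[0.3713 0.1861 0.02  ]
wa [ 0.5723 -0.1439  0.112 ]
wb [0.5675 0.2634 0.112 ]
tum [ 0.4769 -0.1636  0.095 ]
tape [0.4035 0.2729 0.025 ]
glue [ 0.71737725 -0.00884439  0.12      ]
```

Emit:
{"method": "jog_arm", "body": {
  "motion": [
    {"claw": 0,"tz": 0.025,"tx": 0.02},
    {"claw": 0,"tz": 0.025,"tx": 0.025},
    {"claw": 0,"tz": 0.025,"tx": 0.025},
    {"claw": 0,"tz": 0.015,"tx": 0.03},
    {"claw": 0,"tx": 0.028,"ty": 0.028},
    {"claw": 0,"tx": 0.028,"ty": 0.028},
    {"claw": 0,"tx": 0.028,"ty": 0.028},
    {"claw": 0,"tx": 0.019,"ty": 0.035,"yaw": 0.06},
    {"claw": 0,"tx": 0.01,"ty": 0.037,"yaw": 0.06},
    {"claw": 0,"tx": 0.01,"ty": 0.037,"yaw": 0.06},
    {"claw": 0,"ty": 0.038,"yaw": 0.06},
    {"claw": 0,"ty": 0.038,"yaw": 0.06}
  ]
}}

```text
invalid input at $.motion[0]: expected keys claw, tx, ty, tz, yaw
```

Emit:
{"method": "jog_arm", "body": {
  "motion": [
    {"claw": 0,"ty": 0.038,"yaw": 0.06},
    {"claw": 0,"ty": 0.038,"yaw": 0.06},
    {"claw": 0,"ty": 0.038,"yaw": 0.06},
    {"claw": 0,"ty": 0.038,"yaw": 0.06},
    {"claw": 0,"ty": 0.038,"yaw": 0.05},
    {"claw": 0,"ty": 0.038},
    {"claw": 0,"ty": 0.038},
    {"claw": 0,"ty": 0.038},
    {"claw": 0,"ty": 0.038},
    {"claw": 0,"ty": 0.038},
    {"claw": 0,"ty": 0.038},
    {"claw": 0,"ty": 0.02}
  ]
}}

```text
invalid input at $.motion[0]: expected keys claw, tx, ty, tz, yaw
```

Emit:
{"method": "jog_arm", "body": {
  "motion": [
    {"claw": 0,"tx": 0.02,"ty": 0,"tz": 0.025,"yaw": 0},
    {"claw": 0,"tx": 0.025,"ty": 0,"tz": 0.025,"yaw": 0},
    {"claw": 0,"tx": 0.025,"ty": 0,"tz": 0.025,"yaw": 0},
    {"claw": 0,"tx": 0.03,"ty": 0,"tz": 0.015,"yaw": 0},
    {"claw": 0,"tx": 0.028,"ty": 0.028,"tz": 0,"yaw": 0},
    {"claw": 0,"tx": 0.028,"ty": 0.028,"tz": 0,"yaw": 0},
    {"claw": 0,"tx": 0.028,"ty": 0.028,"tz": 0,"yaw": 0},
    {"claw": 0,"tx": 0.019,"ty": 0.035,"tz": 0,"yaw": 0.06},
    {"claw": 0,"tx": 0.01,"ty": 0.037,"tz": 0,"yaw": 0.06},
    {"claw": 0,"tx": 0.01,"ty": 0.037,"tz": 0,"yaw": 0.06},
    {"claw": 0,"tx": 0,"ty": 0.038,"tz": 0,"yaw": 0.06},
    {"claw": 0,"tx": 0,"ty": 0.038,"tz": 0,"yaw": 0.06}
  ]
}}

```text
time: 1.35
ee_pos: [0.5173, -0.3364, 0.34]
eef_rot: [[-0.729, -0.0, 0.685], [-0.685, 0.0, -0.729], [0.0, -1.0, -0.0]]
contact_force: [0.9, -0.7, 0.6]
opening: -0.005
```

Emit:
{"method": "jog_arm", "body": {
  "motion": [
    {"claw": 0,"tx": 0,"ty": 0.04,"tz": 0,"yaw": 0.05},
    {"claw": 0,"tx": 0,"ty": 0.04,"tz": 0,"yaw": 0.05},
    {"claw": 0,"tx": 0,"ty": 0.04,"tz": 0,"yaw": 0.05},
    {"claw": 0,"tx": 0,"ty": 0.04,"tz": 0,"yaw": 0.05},
    {"claw": 0,"tx": 0,"ty": 0.04,"tz": 0,"yaw": 0.05},
    {"claw": 0,"tx": 0,"ty": 0.04,"tz": 0,"yaw": 0.04},
    {"claw": 0,"tx": 0,"ty": 0.04,"tz": 0,"yaw": 0},
    {"claw": 0,"tx": 0,"ty": 0.04,"tz": 0,"yaw": 0},
    {"claw": 0,"tx": 0,"ty": 0.04,"tz": 0,"yaw": 0},
    {"claw": 0,"tx": 0,"ty": 0.04,"tz": 0,"yaw": 0},
    {"claw": 0,"tx": 0,"ty": 0.04,"tz": 0,"yaw": 0},
    {"claw": 0,"tx": 0,"ty": 0.033,"tz": 0,"yaw": 0}
  ]
}}

```text
time: 2.35
ee_pos: [0.5165, 0.1374, 0.3407]
eef_rot: [[-0.505, 0.001, 0.863], [-0.863, 0.001, -0.505], [-0.001, -1.0, 0.0]]
contact_force: [0.9, -0.4, 0.3]
opening: 0.003
```

Run:
```python
from h import *
s=env.get_state();print(s["time"],s["ee_pos"].round(4) if hasattr(s["ee_pos"],"round") else s["ee_pos"],s["contact_force"])
c=optics.camera("wrist");im=c["color"][:,:,::-1]
c2=optics.camera("scene");cv2.imwrite("pics/s1.png",c2["color"][:,:,::-1])
E=np.eye(4);E[:3,:3]=s["eef_rot"];E[:3,3]=s["ee_pos"];E=E@c["hand_eye"]
im=im.copy()
h=np.array([.5142,.0521,.2])
for p in [h]+[h+.101*np.array([np.cos(np.radians(a)),np.sin(np.radians(a)),0]) for a in(-30,60,150,240)]+[np.array([.4944,.2096,.186]),np.array([.5729,.2189,.212])]:
    cv2.circle(im,tuple(int(v) for v in proj(c,p,E)),3,(0,0,255),1)
cv2.imwrite("pics/w1.png",im)
P=np.array(s["ee_pos"])-[0,0,.019];print(proj(c2,P),proj(c,P,E))
```

```text
2.35 [0.5165 0.1374 0.3407] [ 0.88626484 -0.44469569  0.31875246]
[350.51356578 117.25113859] [276.80122804 267.83793808]
```

View pics/w1.png

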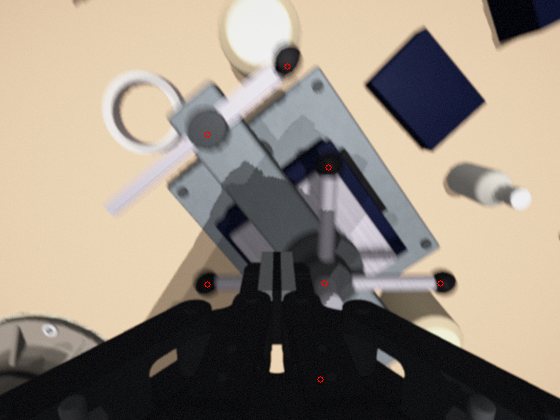

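View pics/s1.png

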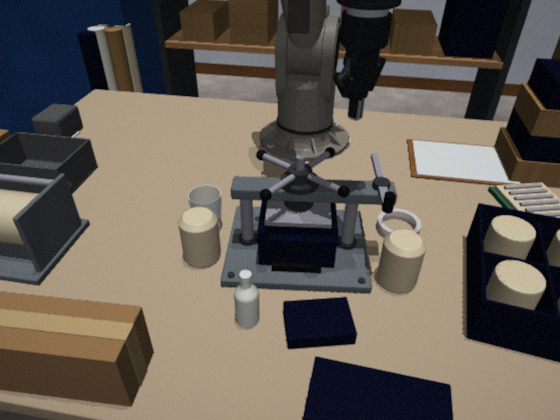

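Emit:
{"method": "jog_arm", "body": {
  "motion": [
    {"claw": 0,"tx": 0,"ty": 0,"tz": -0.035,"yaw": 0},
    {"claw": 0,"tx": 0,"ty": 0,"tz": -0.035,"yaw": 0},
    {"claw": 0,"tx": 0,"ty": 0,"tz": -0.035,"yaw": 0},
    {"claw": 0,"tx": 0,"ty": 0,"tz": -0.015,"yaw": 0},
    {"claw": 0,"tx": 0,"ty": 0,"tz": -0.01,"yaw": 0},
    {"claw": 0,"tx": 0,"ty": 0,"tz": 0,"yaw": 0}
  ]
}}

```text
time: 2.95
ee_pos: [0.5164, 0.1339, 0.2087]
eef_rot: [[-0.506, -0.003, 0.863], [-0.863, -0.001, -0.506], [0.002, -1.0, -0.002]]
contact_force: [0.5, -1.0, -0.1]
opening: -0.001
```

Run:
```python
from h import *
import sys
s=env.get_state();print(s["time"],np.round(s["ee_pos"],4),np.round(s["contact_force"],2))
c=optics.camera("wrist");cv2.imwrite("pics/w2.png",c["color"][:,:,::-1])
# arc waypoints, offset 0.018
h=np.array([.5142,.0521]);p=np.array(s["ee_pos"])[:2]
for phi in range(60,-60,-8):
    a=np.radians(phi);q=h+.075*np.array([np.cos(a),np.sin(a)])+.016*np.array([-np.sin(a),np.cos(a)])
    print(phi,q.round(4),(q-p).round(4));p=q
```

```text
2.95 [0.5164 0.1339 0.2087] [ 0.53 -1.04 -0.07]
60 [0.5378 0.1251] [ 0.0215 -0.0089]
52 [0.5478 0.1211] [ 0.0099 -0.004 ]
44 [0.557  0.1157] [ 0.0093 -0.0053]
36 [0.5655 0.1091] [ 0.0084 -0.0066]
28 [0.5729 0.1014] [ 0.0074 -0.0077]
20 [0.5792 0.0928] [ 0.0063 -0.0087]
12 [0.5842 0.0833] [ 0.005  -0.0094]
4 [0.5879 0.0733] [ 0.0037 -0.0101]
-4 [0.5901 0.0628] [ 0.0022 -0.0105]
-12 [0.5909 0.0522] [ 0.0008 -0.0107]
-20 [0.5901 0.0415] [-0.0007 -0.0107]
-28 [0.5879 0.031 ] [-0.0022 -0.0105]
-36 [0.5843 0.021 ] [-0.0037 -0.0101]
-44 [0.5793 0.0115] [-0.005  -0.0095]
-52 [0.573  0.0028] [-0.0063 -0.0087]
```

View pics/w2.png

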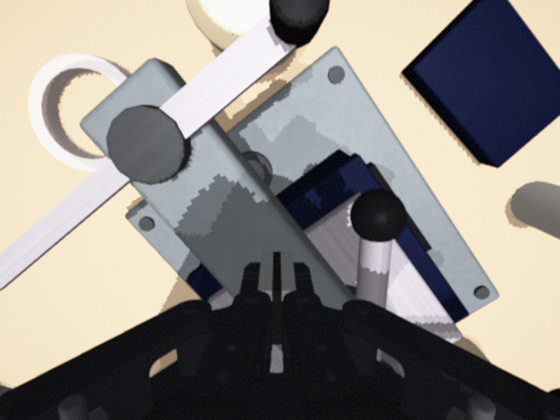

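Emit:
{"method": "jog_arm", "body": {
  "motion": [
    {"claw": 0,"tx": 0.006,"ty": -0.002,"tz": 0,"yaw": 0},
    {"claw": 0,"tx": 0.006,"ty": -0.003,"tz": 0,"yaw": 0},
    {"claw": 0,"tx": 0.005,"ty": -0.002,"tz": 0,"yaw": 0},
    {"claw": 0,"tx": 0.005,"ty": -0.002,"tz": 0,"yaw": 0},
    {"claw": 0,"tx": 0.005,"ty": -0.002,"tz": 0,"yaw": -0.07},
    {"claw": 0,"tx": 0.005,"ty": -0.002,"tz": 0,"yaw": -0.07},
    {"claw": 0,"tx": 0.005,"ty": -0.003,"tz": 0,"yaw": -0.07},
    {"claw": 0,"tx": 0.004,"ty": -0.003,"tz": 0,"yaw": -0.07}
  ]
}}

```text
time: 3.67
ee_pos: [0.5591, 0.1156, 0.2109]
eef_rot: [[-0.727, 0.001, 0.687], [-0.687, 0.001, -0.727], [-0.001, -1.0, 0.0]]
contact_force: [-0.5, 3.6, 0.7]
opening: 0.007
```

Run:
```python
from h import *
s=env.get_state();print(s["time"],np.round(s["ee_pos"],4),np.round(s["contact_force"],2))
c=optics.camera("wrist");cv2.imwrite("pics/w3.png",c["color"][:,:,::-1])
```

```text
3.6667 [0.5591 0.1156 0.2109] [-0.55  3.56  0.68]
```

View pics/w3.png

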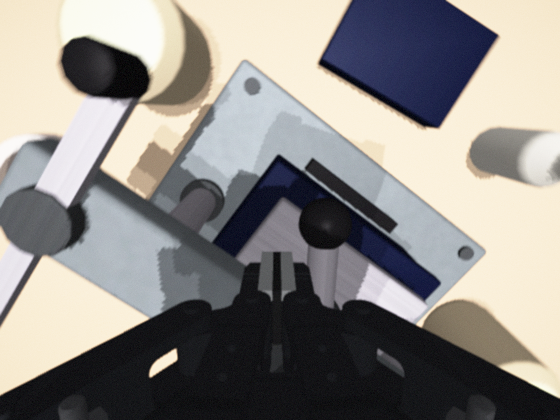

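Emit:
{"method": "jog_arm", "body": {
  "motion": [
    {"claw": 0,"tx": 0.004,"ty": -0.003,"tz": 0,"yaw": -0.07},
    {"claw": 0,"tx": 0.004,"ty": -0.003,"tz": 0,"yaw": -0.07},
    {"claw": 0,"tx": 0.004,"ty": -0.004,"tz": 0,"yaw": -0.07},
    {"claw": 0,"tx": 0.0035,"ty": -0.004,"tz": 0,"yaw": -0.07},
    {"claw": 0,"tx": 0.003,"ty": -0.0045,"tz": 0,"yaw": -0.07},
    {"claw": 0,"tx": 0.003,"ty": -0.0045,"tz": 0,"yaw": -0.07},
    {"claw": 0,"tx": 0.0025,"ty": -0.0045,"tz": 0,"yaw": -0.07},
    {"claw": 0,"tx": 0.0025,"ty": -0.005,"tz": 0,"yaw": -0.07},
    {"claw": 0,"tx": 0.002,"ty": -0.005,"tz": 0,"yaw": -0.07},
    {"claw": 0,"tx": 0.0015,"ty": -0.005,"tz": 0,"yaw": -0.07},
    {"claw": 0,"tx": 0.001,"ty": -0.005,"tz": 0,"yaw": -0.07},
    {"claw": 0,"tx": 0.001,"ty": -0.005,"tz": 0,"yaw": -0.07}
  ]
}}

```text
time: 4.72
ee_pos: [0.5909, 0.063, 0.2109]
eef_rot: [[-0.997, 0.002, -0.081], [0.081, 0.001, -0.997], [-0.002, -1.0, -0.001]]
contact_force: [1.3, 1.9, 0.6]
opening: -0.004
```

Run:
```python
from h import *
s=env.get_state();print(s["time"],np.round(s["ee_pos"],4),np.round(s["contact_force"],2))
c=optics.camera("wrist");cv2.imwrite("pics/w4.png",c["color"][:,:,::-1])
```

```text
4.7167 [0.5909 0.063  0.2109] [1.33 1.86 0.59]
```

View pics/w4.png

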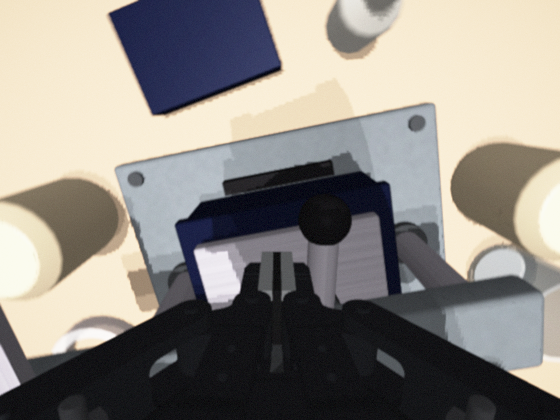

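Emit:
{"method": "jog_arm", "body": {
  "motion": [
    {"claw": 0,"tx": 0.0005,"ty": -0.0055,"tz": 0,"yaw": -0.07},
    {"claw": 0,"tx": 0.0005,"ty": -0.0055,"tz": 0,"yaw": -0.07},
    {"claw": 0,"tx": 0,"ty": -0.0055,"tz": 0,"yaw": -0.07},
    {"claw": 0,"tx": -0.0005,"ty": -0.0055,"tz": 0,"yaw": -0.07},
    {"claw": 0,"tx": -0.001,"ty": -0.0055,"tz": 0,"yaw": -0.07},
    {"claw": 0,"tx": -0.001,"ty": -0.005,"tz": 0,"yaw": -0.07},
    {"claw": 0,"tx": -0.0015,"ty": -0.005,"tz": 0,"yaw": -0.07},
    {"claw": 0,"tx": -0.002,"ty": -0.005,"tz": 0,"yaw": -0.07},
    {"claw": 0,"tx": -0.0025,"ty": -0.005,"tz": 0,"yaw": -0.07}
  ]
}}

```text
time: 5.52
ee_pos: [0.5829, 0.0158, 0.2107]
eef_rot: [[-0.759, 0.001, -0.651], [0.651, 0.001, -0.759], [-0.0, -1.0, -0.001]]
contact_force: [0.7, 2.4, 1.4]
opening: -0.001
```

```bash
cat > m.py <<'E'
from h import *
import sys
s=env.get_state();print(s["time"],np.round(s["ee_pos"],4),np.round(s["contact_force"],2))
c=optics.camera("top");im=c["color"][:,:,::-1]
cv2.imwrite(f"pics/{sys.argv[1]}.png",cv2.resize(im[170:300,165:385],None,fx=3.6,fy=3.6,interpolation=cv2.INTER_CUBIC))
m=((im.max(2)<40)*255).astype(np.uint8)[170:300,165:385]
n,l,st,ce=cv2.connectedComponentsWithStats(m)
h=np.array([.5142,.0521])
for i in range(1,n):
    p=cast(c,ce[i]+[165,170],.2)[:2]-h
    if 15<st[i,4]<200 and abs(np.hypot(*p)-.101)<.012:
        a=np.degrees(np.arctan2(p[1],p[0])); print("r",np.hypot(*p).round(4),"ang",a.round(1),"area",st[i,4])
E
python3 m.py t5
```

```text
5.5167 [0.5829 0.0158 0.2107] [0.66 2.39 1.36]
r 0.1016 ang 48.0 area 41
r 0.1006 ang 141.4 area 67
```

View pics/t5.png

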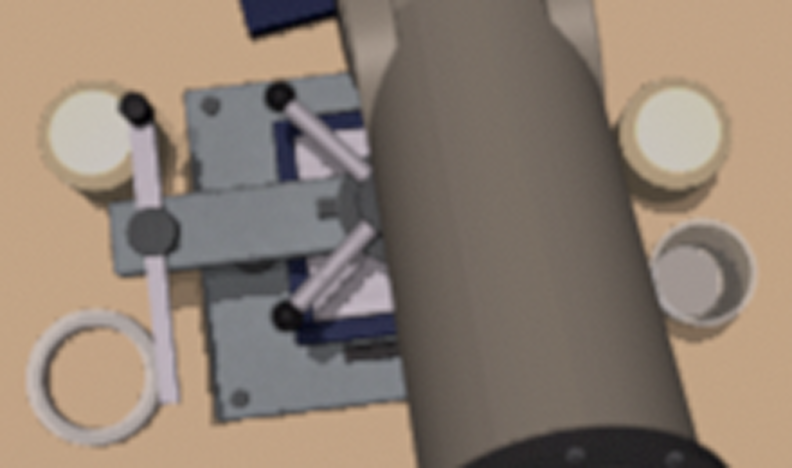

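Emit:
{"method": "jog_arm", "body": {
  "motion": [
    {"claw": 0,"tx": -0.0015,"ty": -0.0025,"tz": 0,"yaw": -0.035},
    {"claw": 0,"tx": -0.0015,"ty": -0.0025,"tz": 0,"yaw": -0.035},
    {"claw": 0,"tx": -0.0015,"ty": -0.002,"tz": 0,"yaw": -0.035},
    {"claw": 0,"tx": 0,"ty": 0,"tz": 0,"yaw": 0}
  ]
}}

```text
time: 5.9
ee_pos: [0.5783, 0.0082, 0.2106]
eef_rot: [[-0.688, 0.001, -0.726], [0.726, -0.0, -0.688], [-0.001, -1.0, -0.0]]
contact_force: [0.1, 0.9, 1.2]
opening: -0.005
```

```bash
python3 m.py t6
```

```text
5.9 [0.5783 0.0082 0.2106] [0.15 0.89 1.16]
r 0.1011 ang 40.7 area 38
r 0.1018 ang 130.7 area 48
```

Emit:
{"method": "jog_arm", "body": {
  "motion": [
    {"claw": 0,"tx": -0.001,"ty": -0.0015,"tz": 0,"yaw": -0.02},
    {"claw": 0,"tx": -0.001,"ty": -0.001,"tz": 0,"yaw": -0.02},
    {"claw": 0,"tx": 0,"ty": 0,"tz": 0,"yaw": 0}
  ]
}}

```text
time: 6.2
ee_pos: [0.5761, 0.0057, 0.2104]
eef_rot: [[-0.656, 0.0, -0.755], [0.755, -0.0, -0.656], [-0.0, -1.0, -0.0]]
contact_force: [1.1, -0.2, 0.5]
opening: 0.002
```

```bash
python3 m.py t7
```

```text
6.2 [0.5761 0.0057 0.2104] [ 1.06 -0.16  0.55]
r 0.1012 ang 38.0 area 35
r 0.1017 ang 128.0 area 45
```

Emit:
{"method": "jog_arm", "body": {
  "motion": [
    {"claw": 0,"tx": -0.001,"ty": -0.001,"tz": 0,"yaw": 0},
    {"claw": 0,"tx": 0,"ty": 0,"tz": 0,"yaw": 0}
  ]
}}

```text
time: 6.42
ee_pos: [0.5757, 0.0056, 0.2105]
eef_rot: [[-0.658, 0.002, -0.753], [0.753, 0.001, -0.658], [-0.001, -1.0, -0.002]]
contact_force: [6.8, 3.7, -2.5]
opening: -0.0
```

Emit:
{"method": "jog_arm", "body": {
  "motion": [
    {"claw": 0,"tx": -0.001,"ty": -0.001,"tz": 0,"yaw": 0},
    {"claw": 0,"tx": 0,"ty": 0,"tz": 0,"yaw": 0}
  ]
}}

```text
time: 6.58
ee_pos: [0.5754, 0.0054, 0.2107]
eef_rot: [[-0.658, 0.003, -0.753], [0.753, 0.002, -0.658], [-0.001, -1.0, -0.004]]
contact_force: [10.5, 6.8, -3.4]
opening: 0.001
```

```bash
python3 m.py t8
```

```text
6.5833 [0.5754 0.0054 0.2107] [10.45  6.81 -3.36]
r 0.1012 ang 38.0 area 35
r 0.1016 ang 128.1 area 46
```

Emit:
{"method": "jog_arm", "body": {
  "motion": [
    {"claw": 0,"tx": 0.008,"ty": 0.009,"tz": 0,"yaw": 0},
    {"claw": 0,"tx": 0.008,"ty": 0.01,"tz": 0,"yaw": 0},
    {"claw": 0,"tx": 0,"ty": 0,"tz": 0.035,"yaw": 0},
    {"claw": 0,"tx": 0,"ty": 0,"tz": 0.035,"yaw": 0.1},
    {"claw": 0,"tx": 0,"ty": 0.02,"tz": 0,"yaw": 0.12},
    {"claw": 0,"tx": -0.003,"ty": 0.028,"tz": 0,"yaw": 0.12},
    {"claw": 0,"tx": -0.003,"ty": 0.028,"tz": 0,"yaw": 0.12},
    {"claw": 0,"tx": -0.003,"ty": 0.028,"tz": 0,"yaw": 0.12},
    {"claw": 0,"tx": -0.003,"ty": 0.028,"tz": 0,"yaw": 0.12},
    {"claw": 0,"tx": 0,"ty": 0.028,"tz": 0,"yaw": 0.12},
    {"claw": 0,"tx": 0,"ty": 0,"tz": 0,"yaw": 0.02}
  ]
}}

```text
time: 7.55
ee_pos: [0.5769, 0.19, 0.2801]
eef_rot: [[-1.0, -0.001, 0.0], [-0.0, 0.002, -1.0], [0.001, -1.0, -0.002]]
contact_force: [-0.4, -0.4, -0.3]
opening: -0.0
```

```bash
python3 m.py t9
python3 - <<'E'
from h import *
s=env.get_state();c=optics.camera("wrist");im=c["color"][:,:,::-1].copy()
E=np.eye(4);E[:3,:3]=s["eef_rot"];E[:3,3]=s["ee_pos"];E=E@c["hand_eye"]
for p in ([.4944,.2096,.186],[.5729,.2189,.212]): cv2.circle(im,tuple(int(v) for v in proj(c,p,E)),3,(0,0,255),1)
cv2.imwrite("pics/w9.png",im)
E
```

```text
7.55 [0.5769 0.19   0.2801] [-0.35 -0.36 -0.34]
r 0.1013 ang 38.3 area 37
r 0.102 ang -52.2 area 38
r 0.1021 ang -142.4 area 58
r 0.0947 ang -164.4 area 37
```

View pics/w9.png

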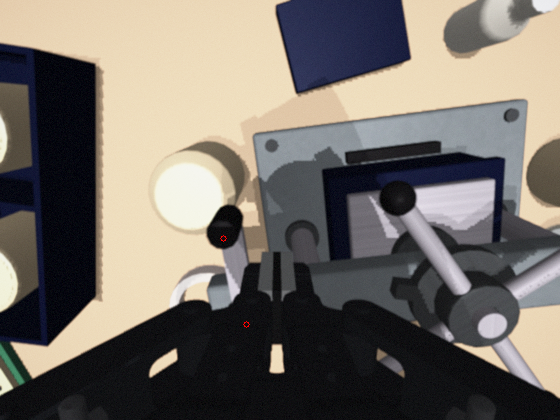

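View pics/t9.png

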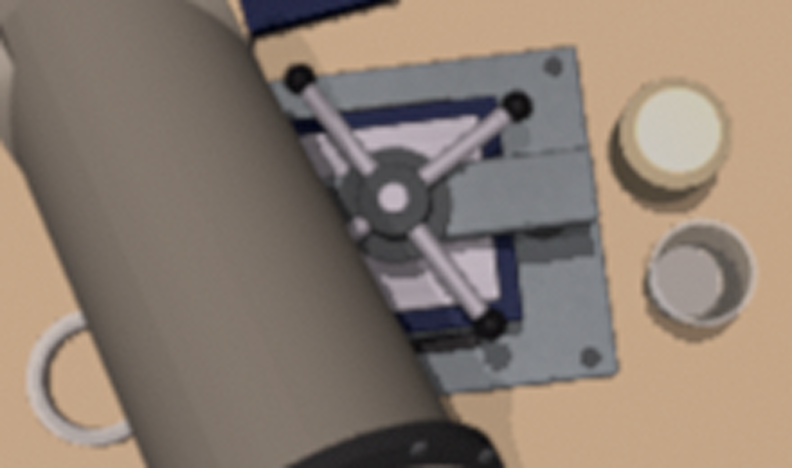

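Emit:
{"method": "jog_arm", "body": {
  "motion": [
    {"claw": 0,"tx": -0.001,"ty": -0.006,"tz": 0,"yaw": 0},
    {"claw": 0,"tx": 0,"ty": 0,"tz": -0.03,"yaw": 0},
    {"claw": 0,"tx": 0,"ty": 0,"tz": -0.025,"yaw": 0},
    {"claw": 0,"tx": 0,"ty": 0,"tz": -0.014,"yaw": 0},
    {"claw": 0,"tx": 0,"ty": 0,"tz": 0,"yaw": 0},
    {"claw": 0,"tx": 0,"ty": 0.004,"tz": 0,"yaw": 0},
    {"claw": 0,"tx": 0,"ty": 0.004,"tz": 0,"yaw": 0.02},
    {"claw": 0,"tx": 0,"ty": 0.004,"tz": 0,"yaw": 0.02},
    {"claw": 0,"tx": 0,"ty": 0.004,"tz": 0,"yaw": 0.02},
    {"claw": 0,"tx": 0,"ty": 0.004,"tz": 0,"yaw": 0.02}
  ]
}}

```text
time: 8.48
ee_pos: [0.5774, 0.1976, 0.2122]
eef_rot: [[-0.998, 0.001, 0.068], [-0.068, 0.0, -0.998], [-0.001, -1.0, -0.0]]
contact_force: [0.7, -0.8, 0.5]
opening: -0.005
```

```bash
cat > w.py <<'E'
from h import *
import sys
s=env.get_state();c=optics.camera("wrist");cv2.imwrite(f"pics/{sys.argv[1]}.png",c["color"][:,:,::-1])
pv=np.array([.4944,.2096]);p=np.array(s["ee_pos"])[:2]-pv;print("tcp rel pivot r,ang",np.hypot(*p).round(4),np.degrees(np.arctan2(p[1],p[0])).round(1))
psi=np.degrees(np.arctan2(p[1],p[0]))+np.degrees(np.arcsin(.0185/np.hypot(*p)));print("psi est",psi)
P=p+pv
for k in range(12):
    psi+=5;a=np.radians(psi);q=pv+.08*np.array([np.cos(a),np.sin(a)])+.0185*np.array([np.sin(a),-np.cos(a)]);print(round(psi,1),(q-P).round(4));P=q
E
python3 w.py w10
```

```text
tcp rel pivot r,ang 0.0838 -8.2
psi est 4.547591621361635
9.5 [-0.001  0.007]
14.5 [0.0001 0.0072]
19.5 [-0.0005  0.0071]
24.5 [-0.0011  0.0071]
29.5 [-0.0017  0.0069]
34.5 [-0.0023  0.0068]
39.5 [-0.0029  0.0065]
44.5 [-0.0035  0.0063]
49.5 [-0.004   0.0059]
54.5 [-0.0045  0.0056]
59.5 [-0.005   0.0052]
64.5 [-0.0054  0.0047]
```

View pics/w10.png

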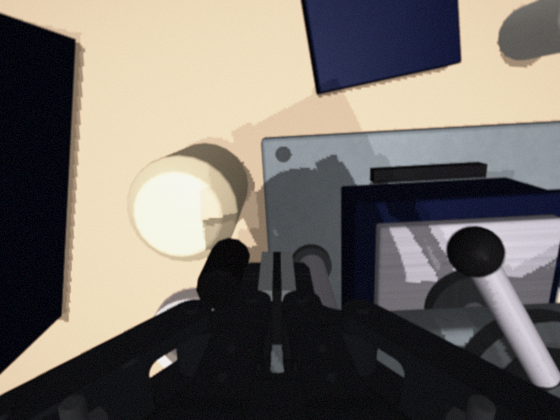

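Emit:
{"method": "jog_arm", "body": {
  "motion": [
    {"claw": 0,"tx": -0.001,"ty": 0.0045,"tz": 0,"yaw": 0.02},
    {"claw": 0,"tx": 0,"ty": 0.0055,"tz": 0,"yaw": 0.07},
    {"claw": 0,"tx": 0,"ty": 0.0055,"tz": 0,"yaw": 0.07},
    {"claw": 0,"tx": -0.0005,"ty": 0.0055,"tz": 0,"yaw": 0.07},
    {"claw": 0,"tx": -0.001,"ty": 0.0055,"tz": 0,"yaw": 0.07},
    {"claw": 0,"tx": -0.001,"ty": 0.0055,"tz": 0,"yaw": 0.07},
    {"claw": 0,"tx": -0.0015,"ty": 0.0055,"tz": 0,"yaw": 0.07},
    {"claw": 0,"tx": -0.002,"ty": 0.0055,"tz": 0,"yaw": 0.07}
  ]
}}

```text
time: 9.2
ee_pos: [0.5703, 0.2401, 0.2115]
eef_rot: [[-0.837, 0.0, 0.548], [-0.548, -0.0, -0.837], [-0.0, -1.0, 0.0]]
contact_force: [0.8, -1.7, 1.2]
opening: 0.001
```

```bash
python3 w.py w11
```

```text
tcp rel pivot r,ang 0.0818 21.9
psi est 34.97876547195628
40.0 [-0.0027  0.0067]
45.0 [-0.0035  0.0062]
50.0 [-0.0041  0.0059]
55.0 [-0.0046  0.0055]
60.0 [-0.005   0.0051]
65.0 [-0.0054  0.0047]
70.0 [-0.0058  0.0042]
75.0 [-0.0062  0.0036]
80.0 [-0.0065  0.0031]
85.0 [-0.0067  0.0025]
90.0 [-0.0069  0.0019]
95.0 [-0.007   0.0013]
```

View pics/w11.png

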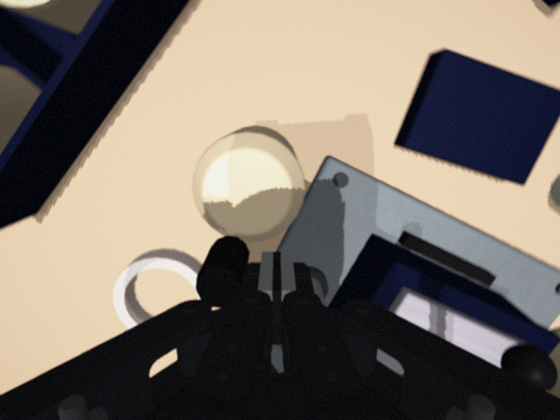

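Emit:
{"method": "jog_arm", "body": {
  "motion": [
    {"claw": 0,"tx": -0.003,"ty": 0.0065,"tz": 0,"yaw": 0.085},
    {"claw": 0,"tx": -0.0035,"ty": 0.006,"tz": 0,"yaw": 0.085},
    {"claw": 0,"tx": -0.004,"ty": 0.006,"tz": 0,"yaw": 0.085},
    {"claw": 0,"tx": -0.0045,"ty": 0.0055,"tz": 0,"yaw": 0.085},
    {"claw": 0,"tx": -0.005,"ty": 0.005,"tz": 0,"yaw": 0.085},
    {"claw": 0,"tx": -0.0055,"ty": 0.0045,"tz": 0,"yaw": 0.085},
    {"claw": 0,"tx": -0.006,"ty": 0.004,"tz": 0,"yaw": 0.085},
    {"claw": 0,"tx": -0.006,"ty": 0.0035,"tz": 0,"yaw": 0.085},
    {"claw": 0,"tx": -0.0065,"ty": 0.003,"tz": 0,"yaw": 0.085}
  ]
}}

```text
time: 10.0
ee_pos: [0.5261, 0.2838, 0.2114]
eef_rot: [[-0.225, 0.0, 0.974], [-0.974, -0.0, -0.225], [0.0, -1.0, 0.0]]
contact_force: [2.0, -2.2, 0.1]
opening: 0.003
```

```bash
python3 w.py w12; python3 m.py t12
```

```text
tcp rel pivot r,ang 0.0807 66.9
psi est 80.14357873371195
85.1 [-0.0065  0.0039]
90.1 [-0.0069  0.0019]
95.1 [-0.007   0.0013]
100.1 [-0.0071  0.0007]
105.1 [-0.0072  0.    ]
110.1 [-0.0071 -0.0006]
115.1 [-0.0071 -0.0012]
120.1 [-0.0069 -0.0018]
125.1 [-0.0067 -0.0024]
130.1 [-0.0065 -0.003 ]
135.1 [-0.0062 -0.0035]
140.1 [-0.0059 -0.0041]
10.05 [0.5248 0.2847 0.2114] [ 0.93  0.91 -0.86]
r 0.1012 ang 38.0 area 35
r 0.102 ang -52.3 area 40
r 0.1031 ang 128.2 area 57
r 0.0943 ang 141.8 area 27
r 0.1021 ang -142.5 area 59
r 0.0943 ang 176.7 area 41
```

View pics/w12.png

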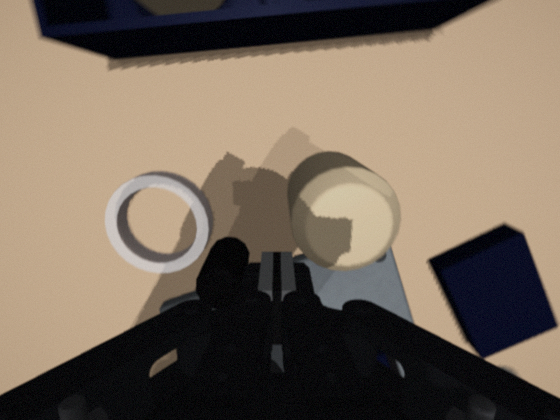

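View pics/t12.png

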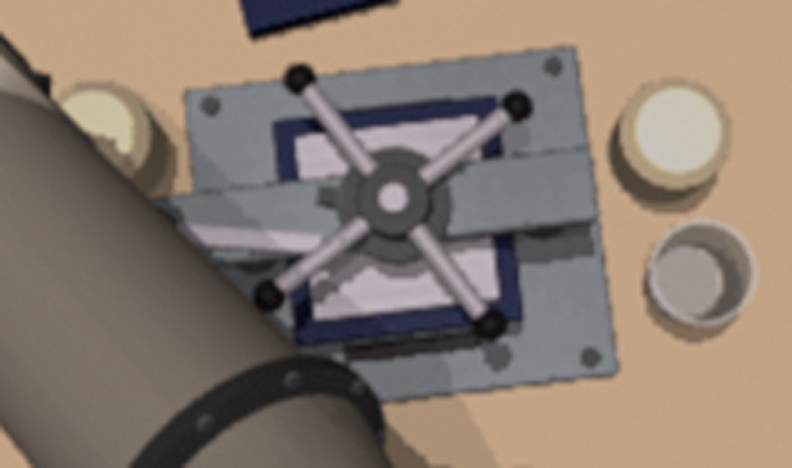

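Emit:
{"method": "jog_arm", "body": {
  "motion": [
    {"claw": 0,"tx": -0.005,"ty": 0.002,"tz": 0,"yaw": 0.07},
    {"claw": 0,"tx": -0.0055,"ty": 0.0015,"tz": 0,"yaw": 0.07},
    {"claw": 0,"tx": -0.003,"ty": 0.0005,"tz": 0,"yaw": 0.035},
    {"claw": 0,"tx": 0,"ty": 0,"tz": 0,"yaw": 0}
  ]
}}

```text
time: 10.43
ee_pos: [0.5125, 0.2879, 0.2114]
eef_rot: [[-0.057, -0.0, 0.998], [-0.998, 0.0, -0.057], [-0.0, -1.0, -0.0]]
contact_force: [0.6, 0.7, -0.3]
opening: -0.001
```

Emit:
{"method": "jog_arm", "body": {
  "motion": [
    {"claw": 0,"tx": -0.0025,"ty": 0,"tz": 0,"yaw": 0.03},
    {"claw": 0,"tx": -0.002,"ty": 0,"tz": 0,"yaw": 0.03},
    {"claw": 0,"tx": 0,"ty": 0,"tz": 0,"yaw": 0}
  ]
}}

```text
time: 10.68
ee_pos: [0.5098, 0.2881, 0.2117]
eef_rot: [[0.002, 0.003, 1.0], [-1.0, 0.002, 0.002], [-0.002, -1.0, 0.003]]
contact_force: [9.9, 3.1, -6.1]
opening: 0.0
```

```bash
python3 w.py w13; python3 m.py t13
```

```text
tcp rel pivot r,ang 0.08 78.9
psi est 92.23664495879888
97.2 [-0.0072  0.0032]
102.2 [-0.0072  0.0004]
107.2 [-0.0072 -0.0002]
112.2 [-0.0071 -0.0008]
117.2 [-0.007  -0.0015]
122.2 [-0.0069 -0.0021]
127.2 [-0.0067 -0.0027]
132.2 [-0.0064 -0.0032]
137.2 [-0.0061 -0.0038]
142.2 [-0.0057 -0.0043]
147.2 [-0.0053 -0.0048]
152.2 [-0.0049 -0.0052]
10.7333 [0.5098 0.2881 0.2116] [10.11  3.72 -5.1 ]
r 0.1013 ang 38.1 area 34
r 0.1018 ang -52.3 area 39
r 0.1018 ang 128.0 area 48
r 0.0943 ang 141.8 area 27
r 0.1023 ang -142.5 area 60
r 0.0963 ang 171.7 area 29
```

View pics/t13.png

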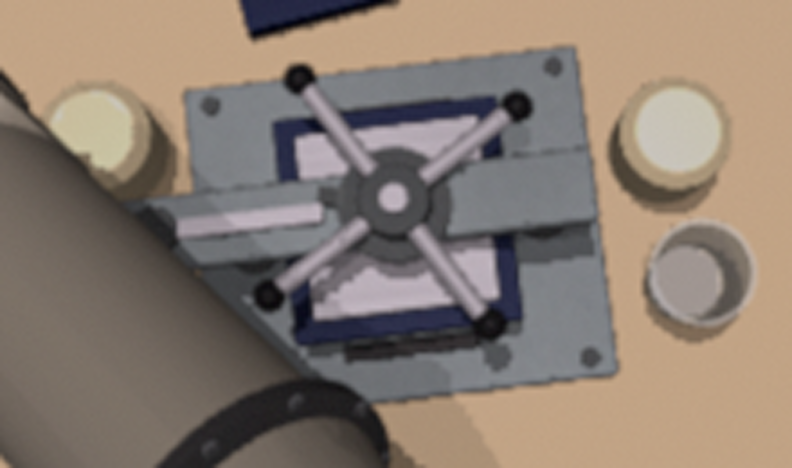

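Emit:
{"method": "jog_arm", "body": {
  "motion": [
    {"claw": 0,"tx": 0.01,"ty": 0,"tz": 0,"yaw": 0},
    {"claw": 0,"tx": 0.012,"ty": 0,"tz": 0,"yaw": 0},
    {"claw": 0,"tx": 0,"ty": 0,"tz": 0.035,"yaw": -0.05},
    {"claw": 0,"tx": 0,"ty": 0,"tz": 0.04,"yaw": -0.1},
    {"claw": 0,"tx": 0.01,"ty": 0,"tz": 0.04,"yaw": -0.1},
    {"claw": 0,"tx": 0.03,"ty": -0.02,"tz": 0.01,"yaw": -0.1},
    {"claw": 0,"tx": 0.03,"ty": -0.025,"tz": 0,"yaw": -0.1},
    {"claw": 0,"tx": 0,"ty": -0.04,"tz": 0,"yaw": -0.1},
    {"claw": 0,"tx": 0,"ty": -0.04,"tz": 0,"yaw": -0.1},
    {"claw": 0,"tx": 0,"ty": -0.04,"tz": 0,"yaw": -0.1},
    {"claw": 0,"tx": 0,"ty": -0.04,"tz": 0,"yaw": -0.1},
    {"claw": 0,"tx": 0,"ty": -0.04,"tz": 0,"yaw": -0.1}
  ]
}}

```text
time: 11.78
ee_pos: [0.6006, 0.0404, 0.3364]
eef_rot: [[-0.815, -0.0, 0.58], [-0.58, 0.0, -0.815], [0.0, -1.0, -0.0]]
contact_force: [0.9, 0.0, -0.7]
opening: -0.001
```

Emit:
{"method": "jog_arm", "body": {
  "motion": [
    {"claw": 0,"tx": 0,"ty": -0.04,"tz": 0,"yaw": 0},
    {"claw": 0,"tx": 0,"ty": -0.04,"tz": 0,"yaw": 0},
    {"claw": 0,"tx": 0,"ty": -0.04,"tz": 0,"yaw": 0},
    {"claw": 0,"tx": 0,"ty": -0.04,"tz": 0,"yaw": 0},
    {"claw": 0,"tx": 0,"ty": -0.04,"tz": 0,"yaw": 0},
    {"claw": 0,"tx": 0,"ty": -0.04,"tz": 0,"yaw": 0},
    {"claw": 0,"tx": 0,"ty": -0.04,"tz": 0,"yaw": 0},
    {"claw": 0,"tx": 0,"ty": 0,"tz": 0,"yaw": 0},
    {"claw": 0,"tx": 0,"ty": 0,"tz": 0,"yaw": 0}
  ]
}}

```text
time: 12.53
ee_pos: [0.5997, -0.2409, 0.3357]
eef_rot: [[-0.814, -0.001, 0.58], [-0.58, -0.0, -0.814], [0.001, -1.0, -0.0]]
contact_force: [1.0, 0.5, 0.1]
opening: -0.003
```

```bash
python3 m.py t14
python3 - <<'E'
from h import *
c=optics.camera("top");im=c["color"][:,:,::-1];cv2.imwrite("pics/full14.png",im)
m=((im.max(2)<40)*255).astype(np.uint8)
a=m[215:260,150:205];n,l,st,ce=cv2.connectedComponentsWithStats(a)
pv=np.array([.4944,.2096])
for i in range(1,n):
    if st[i,4]>10:
        p=cast(c,ce[i]+[150,215],.2)[:2];d=p-pv;print(st[i],p,np.hypot(*d),np.degrees(np.arctan2(d[1],d[0])))
E
```

```text
12.5333 [ 0.5997 -0.2409  0.3357] [0.95 0.52 0.11]
r 0.1013 ang 38.1 area 34
r 0.1018 ang -52.2 area 37
r 0.1017 ang 128.0 area 43
r 0.1021 ang -142.4 area 58
[21 20  6  7 22] [0.48169673 0.28423888] 0.07571219236906526 99.65898282666654
```

View pics/t14.png

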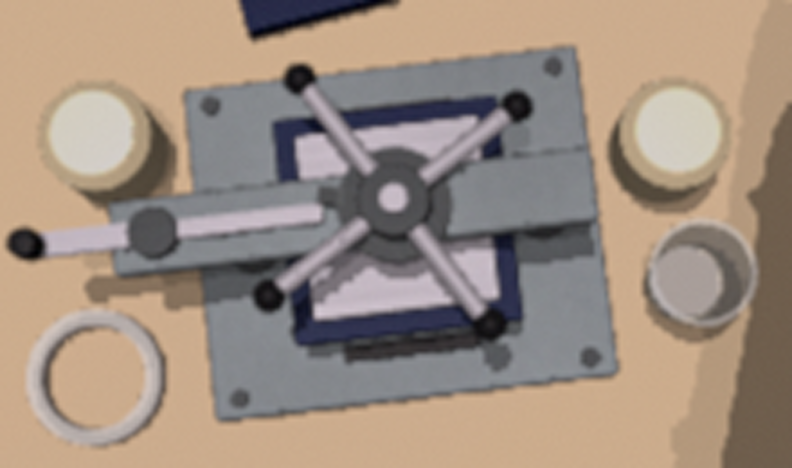

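View pics/full14.png

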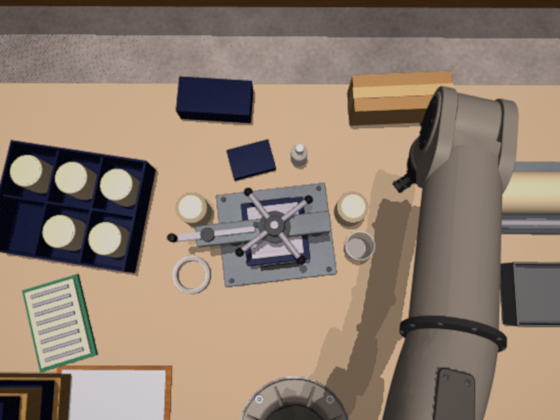

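```bash
python3 -c "
from bench import env
print(env.job_done())"
```

```text
the job is handed in; nothing more can be done
None
```

I turned the wheel to its stop by pushing one spoke clockwise with the shut fingertip, about 112° in total. I then backed off and pushed the lever's peg anticlockwise to its stop. The arm was clear of everything when I handed the job in, at about 12.6 s. No verdict was reported.

- **Wheel:** the last top view has the spokes about 112° on from the start, which is about 2.6 rad. The contact force rose to about 13 N against the stop, and the spokes had not moved after I let go.
- **Lever:** the last view has the handle at about 98–100°, against about 97° expected at the stop. That 1–3° difference is within measuring error. The nose lies along the bridge at the collar, and the force rose to about 12 N at the stop.
- **Loose things:** by eye, the glasses, tape, glue and small box stand where they did in the first picture; I did not re-measure them.
- **Forces:** at every reading the contact force was below about 13 N, against the 40 N limit. I read it only at the end of each move.

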